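Sort the lock parts and pin the containers for the drive

TASK

Pack up the locksmith's van bench: sort every lock part on the mat by its metal, the brass cylinders into the round dish and the steel padlocks into the rectangular bin. Only when all are sorted, take the mallet by its handle and knock down the locking pins of both containers until they are fully home, touching the pins with nothing but the mallet, then stand the mallet upright on its head on the plywood board again. Leave the oil bottle, the mug and the cardboard box alone.

Things in the scene. Friction and masses are not known exactly. Their poses are not given: they have to be found in the camera images.
- cyl1: Brass lock cylinder: round barrel 30 mm across standing on a 38 mm wide, 6 mm thick round flange, 36 mm high in all, dark keyway slot on top. Origin: centre of the flange's underside; z up along the barrel. Starts standing on the parts mat. May be absent (None).
- cyl2: Brass lock cylinder: round barrel 30 mm across standing on a 38 mm wide, 6 mm thick round flange, 36 mm high in all, dark keyway slot on top. Origin: centre of the flange's underside; z up along the barrel. Starts standing on the parts mat. May be absent (None).
- cyl3: Brass lock cylinder: round barrel 30 mm across standing on a 38 mm wide, 6 mm thick round flange, 36 mm high in all, dark keyway slot on top. Origin: centre of the flange's underside; z up along the barrel. Starts standing on the parts mat. May be absent (None).
- cyl4: Brass lock cylinder: round barrel 30 mm across standing on a 38 mm wide, 6 mm thick round flange, 36 mm high in all, dark keyway slot on top. Origin: centre of the flange's underside; z up along the barrel. Starts standing on the parts mat. May be absent (None).
- padlock1: Steel padlock lying flat: body 34 mm (x) by 32 mm (y) by 18 mm high; a dark steel shackle loop, 20 mm wide, sticks out of the body's +x end to x = +38 mm. Origin: centre of the body's underside; z up. Starts on the parts mat. May be absent (None).
- padlock2: Steel padlock lying flat: body 34 mm (x) by 32 mm (y) by 18 mm high; a dark steel shackle loop, 20 mm wide, sticks out of the body's +x end to x = +38 mm. Origin: centre of the body's underside; z up. Starts on the parts mat. May be absent (None).
- padlock3: Steel padlock lying flat: body 34 mm (x) by 32 mm (y) by 18 mm high; a dark steel shackle loop, 20 mm wide, sticks out of the body's +x end to x = +38 mm. Origin: centre of the body's underside; z up. Starts on the parts mat. May be absent (None).
- padlock4: Steel padlock lying flat: body 34 mm (x) by 32 mm (y) by 18 mm high; a dark steel shackle loop, 20 mm wide, sticks out of the body's +x end to x = +38 mm. Origin: centre of the body's underside; z up. Starts on the parts mat. May be absent (None).
- parts_mat: Black rubber mat, 290 mm (x) by 230 mm (y), 4 mm thick, fixed; origin at the centre of its underside. It lies to the robot's left or right.
- tool_board: Thin plywood board, 250 mm (x) by 210 mm (y), 4 mm thick, fixed; origin at the centre of its underside. The mallet's place; on the other side from the parts mat.
- dish: Round aluminium dish fixed on a dark steel plate, for the brass cylinders: 150 mm across outside, walls 3 mm, inner floor 10 mm and rim 46 mm above the bench. Origin: on the bench under the dish's centre, z up. On its -x side (nearer the robot) stands an aluminium post, 38 mm square, at x = -130 mm, its top 61 mm above the bench; the post carries the dish's locking pin.
- bin: Rectangular grey plastic bin fixed on a dark steel plate, for the padlocks: 190 mm (x) by 158 mm (y) outside, walls 4 mm, inner floor 10 mm and rim 46 mm above the bench. Origin: on the bench under the bin's centre, z up. On its -x side (nearer the robot) stands an aluminium post, 38 mm square, at x = -130 mm, its top 61 mm above the bench; the post carries the bin's locking pin.
- dish_pin: Spring pin (self-gripping locking pin) of the dish, upright in the top of its post: round steel cap 22 mm across and 6 mm thick on a thinner stem. Origin: centre of the cap's upper face; z up. At the start it stands 81 to 85 mm above the bench; fully home the cap rests on the post and the origin is at 67 mm. It moves only down under more than about 8 N and stays where it is left.
- bin_pin: Spring pin (self-gripping locking pin) of the bin, upright in the top of its post: round steel cap 22 mm across and 6 mm thick on a thinner stem. Origin: centre of the cap's upper face; z up. At the start it stands 81 to 85 mm above the bench; fully home the cap rests on the post and the origin is at 67 mm. It moves only down under more than about 8 N and stays where it is left.
- mallet: Rubber mallet standing on one face of its head: black round head 44 mm across, 64 mm high, axis upright; level wooden handle, 22 mm wide, 24 mm high in section, centre line 32 mm above the head's lower (striking) face, running along -x to x = -170 mm. Origin: centre of the lower face; z up. About 0.4 kg, balanced close to the head. Grip the handle firmly near the head (about x = -60 mm).
- oil_can: Bystander: closed oil bottle, 52 mm across, 130 mm high; origin at the centre of its base.
- mug: Bystander: white mug, 76 mm across, 90 mm high; origin at the centre of its base.
- key_box: Bystander: cardboard box 70 by 110 mm, 45 mm high; origin at the centre of its base.
Mind the look-alikes: they are no part of the job. Leave any pink look-alike of the cyl3 alone.

How it is judged (in metres and radians):
On the way, in this order (a step that is already met when the one before it is completed fails the run):
1. every lock part lies released in its right container: brass cylinders in the dish, padlocks in the bin (horizontal distance between each of cyl1, cyl2, cyl3, cyl4 and dish below 0.07 m and z of each of cyl1, cyl2, cyl3, cyl4 in the frame of dish below 0.05 m and linear speed of each of cyl1, cyl2, cyl3, cyl4, padlock1, padlock2, padlock3, padlock4 below 0.05 m/s and contact force between each of cyl1, cyl2, cyl3, cyl4, padlock1, padlock2, padlock3, padlock4 and the fingers below 0.5 N and x of padlock1 in the frame of bin between -0.09 and 0.09 m and y of padlock1 in the frame of bin between -0.075 and 0.075 m and z of each of padlock1, padlock2, padlock3, padlock4 in the frame of bin below 0.045 m and x of padlock2 in the frame of bin between -0.09 and 0.09 m and y of padlock2 in the frame of bin between -0.075 and 0.075 m and x of padlock3 in the frame of bin between -0.09 and 0.09 m and y of padlock3 in the frame of bin between -0.075 and 0.075 m and x of padlock4 in the frame of bin between -0.09 and 0.09 m and y of padlock4 in the frame of bin between -0.075 and 0.075 m), for 0.2 s.
2. after that, one of the two locking pins is knocked home ((z of dish_pin in the frame of dish below 0.07 m or z of bin_pin in the frame of bin below 0.07 m)), for 0.1 s.
3. the other locking pin is knocked home too (z of dish_pin in the frame of dish below 0.07 m and z of bin_pin in the frame of bin below 0.07 m), for 0.1 s.
At the end, for the whole second after the job is handed in: Every cylinder is inside the dish and every padlock inside the bin, released and at rest; both pins are within 3 mm of fully home; the mallet stands upright (within 0.15 rad) and at rest on its head on the plywood board (all of step 1 and all of step 3 and angle between mallet's own z axis and vertical below 0.15 rad and x of mallet in the frame of tool_board between -0.125 and 0.125 m and y of mallet in the frame of tool_board between -0.105 and 0.105 m and z of mallet in the frame of tool_board between -0.002 and 0.012 m and linear speed of mallet below 0.03 m/s); the robot touches nothing.
It fails at once if a locking pin is pushed by the robot itself or by a lock part instead of the mallet (contact force between any of the fingers, the arm, cyl1, cyl2, cyl3, cyl4, padlock1, padlock2, padlock3, padlock4 and dish_pin above 2 N or contact force between any of the fingers, the arm, cyl1, cyl2, cyl3, cyl4, padlock1, padlock2, padlock3, padlock4 and bin_pin above 2 N).
It fails at once if a bystander (oil bottle, mug or cardboard box) is moved more than 30 mm or knocked over (distance of any of oil_can, mug, key_box from where it was at the start of the episode above 0.03 m or angle between any of oil_can, mug, key_box's own z axis and vertical above 0.5 rad).
Of cyl1, cyl2, cyl3, cyl4, padlock1, padlock2, padlock3, padlock4 only 6 to 8 are there at a start; the rules pass over those that are not, and their reading is None.
At some moment in a run one of cyl1, cyl2, cyl3, cyl4, padlock1, padlock2, padlock3, padlock4 may be knocked a few centimetres aside while the robot is not near it.
It also fails if it takes over 210 s, if anything falls off the work surface, if the arm or the gripper's body presses on something with over 40 N, if the wrist force passes 120 N, or if a joint passes its speed limit or range.

ROBOT

A 6-joint arm with a two-finger parallel gripper is mounted at the origin on the work surface. World frame = base frame: x ahead of the robot, y to its left, z up, the work surface at z = 0. Lengths are in mm, angles in rad, forces in N, time in s.
With the tool pointing down it reaches from about 350 to 850 mm from the base axis. Payload 8.1 kg.
Tool frame: the origin (TCP) lies midway between the tips of the shut fingers; the grasp point (between the pads) lies 19 mm behind it; z points along the fingers, y is the line along which they close (so a half turn about z gives the same grasp; the last joint's range is limited). The gripper opens to 85 mm and grips with 20 to 120 N. Pads are 22 mm wide; open, the fingers measure 114 mm over their backs; the gripper's body (76 mm by 85 mm) begins 54 mm behind the grasp point. The pads swing forward as they close: fully open they stand 13 mm farther back than shut.
Start: joints at [-1.312, 0.13, 1.488, -0, 1.523, -0.085], TCP at [202.26, -564.886, 231.292] pointing down, gripper open.
Joint ranges: [-2.96, 2.96], [-0.89, 2.26], [0.02, 2.5], [-1.34, 4.48], [0, 2.73], [-2.66, 2.66]. Speed limits (rad/s): [2.39, 2.39, 2.79, 3.14, 3.14, 3.14].

INTERFACE

Orientations are given as a rotation vector (axis times angle).
In Python, from workcell import manip gives the robot as it stands.
- The arm moves only by the shell command python3 -m pendant 'ROWS'. ROWS is JSON, one flat list of numbers, 5 for each row, row after row: the shift along the world's x, y, z in units of 30 mm (1.0 is 30 mm), then the turn about the world's z in rad, then the finger opening in mm, from 0 to 85.4. A call has 1 to 8 rows; each row is the pose to reach, as a shift and turn from the pose commanded when the call began; what a row does not reach only later rows make up. A row lasts 1/8 s, in which the tool goes at most 62.5 mm and 10.7 degrees, less where a joint would pass 70% of its speed; a pose out of reach is approached as far as the arm can. A call with a gripper value outside its range is refused whole. The fingers move at their own pace and stop on an object; the grip force is fixed at half the most. Time passes only in rows, so rows that repeat a pose let the fingers close. It gives the time, the measured TCP pose, the force, the opening and the grip force at its end, in the units of the state.
- manip.observe(): the state, without advancing time (a new reading comes with each control period).
- manip.capture(name): name is "scene" or "side" or "wrist"; returns a dict with "color" (400x640x3 uint8, blue, green, red), "camera_matrix" (3x3 intrinsics, pixels), "origin" and "rotation" of the camera in the world. Camera axes: x right, y down, z forward; pixel columns grow to the right and rows downward; lengths in mm; the calibration is good to about 2 mm. A picture is of the moment at which its call begins. There is no depth.
- manip.hand_in(): hands the job in; it is judged then, once.
The state is a dict: "clock": time; "joint_pos": joint angles; "joint_vel": joint speeds; "tau": joint torques, N m; "tcp_pos": TCP position; "eef_rot": TCP orientation; "contact_force": force on the tool from outside, world axes, zero at the start; "wrist_torque": the same for the moment, N m; "width": opening from 0.0 (shut) to 1.0 (fully open); "finger_force": force on a finger pad.
Only numpy, scipy, OpenCV 4.12 (cv2) and the standard library are available. Lean on these libraries where they do the work, as an engineer would, in place of code of your own. Each camera call takes 0.05 s, during which the arm holds its last target. There are 200 camera calls.

## Working session

There is one attempt and no reset: what is moved stays moved. The work goes in short steps, Python scripts to look and compute and a shell command to move; the robot and the scene stay as the last step left them, time stands still between calls to the robot, and variables do not carry over. Pictures are saved under pics/ and viewed, at most 14 in all, crops included, and the job is handed in when it is done.

```bash
mkdir -p pics; ls; cat > h.py <<'E'
import numpy as np, cv2
from workcell import manip
def cap(n,f):
    c=manip.capture(n); cv2.imwrite('pics/'+f,c['color']); np.savez('pics/'+f+'.npz',**{k:np.array(v) for k,v in c.items()}); return c
def ray(f,u,v,z):
    c=np.load('pics/'+f+'.npz'); d=c['rotation']@np.linalg.inv(c['camera_matrix'])@np.array([u,v,1.]); o=c['origin']
    return (o+d*(z-o[2])/d[2]).round(1)
def proj(f,p):
    c=np.load('pics/'+f+'.npz'); q=c['camera_matrix']@c['rotation'].T@(np.array(p,float)-c['origin']); return (q[:2]/q[2]).round(1)
E
python3 - <<'E'
from h import *
for n in('scene','side','wrist'):
    c=cap(n,n+'0.png'); print(n,c['origin'],c['rotation'])
print(manip.observe())
E
```

```text
pics
scene [1208.03791578  603.313567    711.40691125] [-0.98209663 -2.34146737  1.16450608]
side [ 66.73755468 685.18203117 735.2664206 ] [-0.81606192  2.43802038 -1.20714339]
wrist [ 270.91453564 -540.88127141  372.1277255 ] [ 2.36795651 -1.66702985 -0.24427684]
{'clock': 0.15, 'joint_pos': array([-1.31238580e+00,  1.31016491e-01,  1.48904203e+00, -1.12392574e-05,
        1.52301027e+00, -8.54139454e-02]), 'joint_vel': array([ 0.00028075, -0.00173866, -0.00314372,  0.00131586,  0.00092022,
        0.00054528]), 'tau': array([ 1.43101002e-03, -5.70064902e+01, -5.01157880e+01, -1.25269494e-04,
        9.67169035e-03,  4.71248640e-06]), 'tcp_pos': array([ 202.15222341, -564.45949876,  230.46112152]), 'eef_rot': array([-3.09383570e+00, -5.37171344e-01,  2.17781262e-04]), 'contact_force': array([0.29063811, 1.51654355, 0.18952933]), 'wrist_torque': array([-0.02632241,  0.03102446, -0.04550615]), 'finger_force': 0.0, 'width': 1.0042450669876717}
```

```bash
sed -i "s/c\['rotation'\]@np/cv2.Rodrigues(c['rotation'])[0]@np/; s/c\['rotation'\].T/cv2.Rodrigues(c['rotation'])[0].T/" h.py; cat h.py | tail -6
```

```text
c=manip.capture(n); cv2.imwrite('pics/'+f,c['color']); np.savez('pics/'+f+'.npz',**{k:np.array(v) for k,v in c.items()}); return c
def ray(f,u,v,z):
    c=np.load('pics/'+f+'.npz'); d=cv2.Rodrigues(c['rotation'])[0]@np.linalg.inv(c['camera_matrix'])@np.array([u,v,1.]); o=c['origin']
    return (o+d*(z-o[2])/d[2]).round(1)
def proj(f,p):
    c=np.load('pics/'+f+'.npz'); q=c['camera_matrix']@cv2.Rodrigues(c['rotation'])[0].T@(np.array(p,float)-c['origin']); return (q[:2]/q[2]).round(1)
```

View pics/scene0.png

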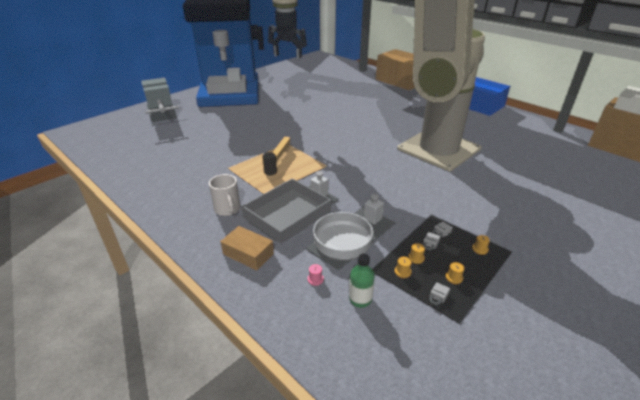

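View pics/side0.png

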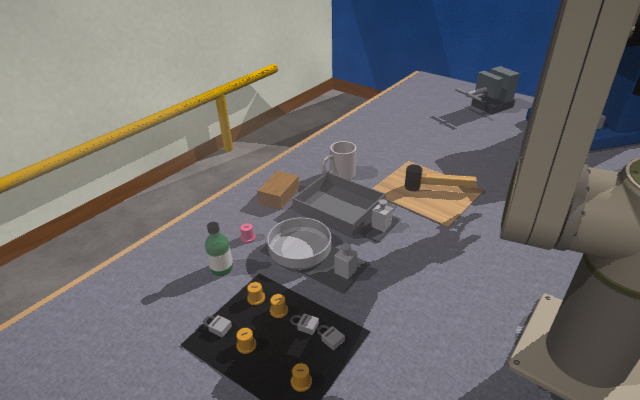

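```bash
python3 - <<'E'
from h import *
a=cv2.imread('pics/side0.png'); b=cv2.imread('pics/scene0.png')
cv2.imwrite('pics/c1.png',cv2.resize(a[265:400,175:375],None,fx=4,fy=4,interpolation=cv2.INTER_CUBIC))
t=cv2.resize(b[135:265,200:395],None,fx=4,fy=4,interpolation=cv2.INTER_CUBIC)
cv2.imwrite('pics/c2.png',t)
for f in ('side0','scene0'):
    im=cv2.imread(f'pics/{f}.png'); hsv=cv2.cvtColor(im,cv2.COLOR_BGR2HSV)
    m=cv2.inRange(hsv,(12,150,120),(28,255,255)); n,l,s,c=cv2.connectedComponentsWithStats(m)
    for i in range(1,n):
        if 40<s[i,4]<700: print(f,s[i],c[i].round(1),ray(f+'.png',*c[i],24))
E
```

```text
side0 [218  98  11  53 172] [222.2 124.8] [1236.7 -229.4   24. ]
side0 [228 128   5  23  47] [229.9 138.3] [1140.9 -176.8   24. ]
side0 [247 282  18  23 203] [255.7 291.9] [590.4 261.8  24. ]
side0 [270 294  14  11 117] [276.9 299.1] [541. 250.  24.]
side0 [237 328  16  13 163] [244.4 334.1] [531.4 352.7  24. ]
side0 [293 364  15  14 155] [300.  370.6] [395.4 349.   24. ]
side0 [291 377  17  13  46] [297.3 386. ] [379.6 374.7  24. ]
scene0 [474 237  15  17 151] [481.9 245.6] [394.2 362.2  24. ]
scene0 [395 244  29  33 436] [409.4 260.8] [565.5 264.3  24. ]
scene0 [446 262  18  21 256] [455.1 272.5] [523.3 361.8  24. ]
```

View pics/c1.png

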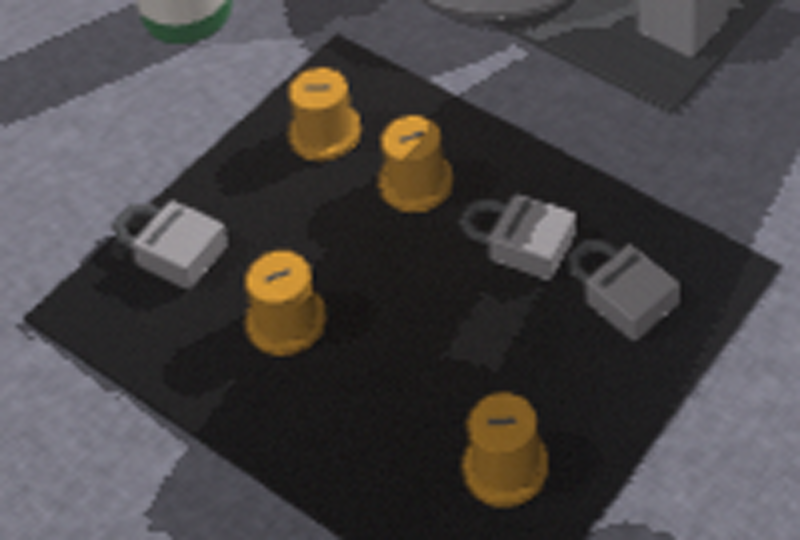

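View pics/c2.png

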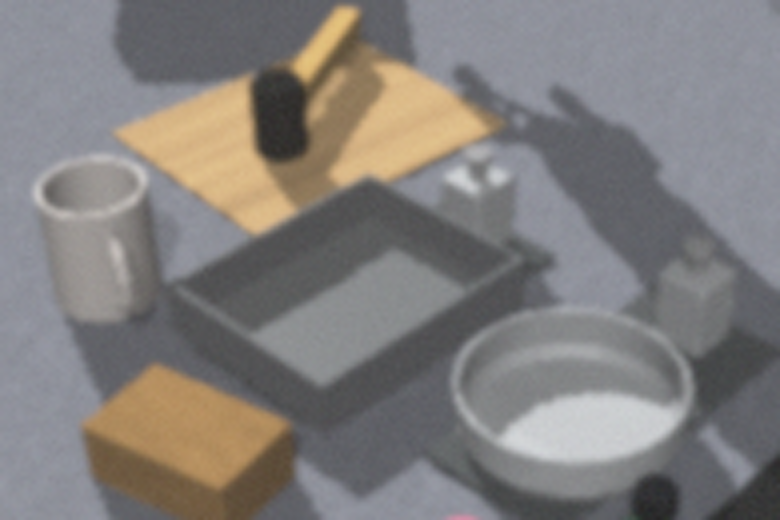

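```bash
python3 - <<'E'
from h import *
C=lambda x,y,z:ray('side0.png',x/4+174.6,y/4+264.6,z)
S=lambda x,y,z:ray('scene0.png',x/4+199.6,y/4+134.6,z)
for n,p in dict(A=(317,88),B=(412,138),C=(278,275),D=(502,422)).items(): print('cyl',n,C(*p,40))
for n,q in dict(P1=((172,202),(227,240),(186,263),(133,240)),P2=((520,195),(576,208),(548,254),(492,236)),P3=((632,245),(680,290),(634,315),(587,285))).items():
    w=np.array([C(*p,22)[:2] for p in q]); print(n,w.tolist(),w.mean(0), [ (np.degrees(np.arctan2(*(w[(i+1)%4]-w[i])[::-1]))).round(0) for i in range(4)])
print('shackle tips P1 P2 P3',C(118,218,14),C(467,218,14),C(577,258,14))
print('mat',[C(*p,4) for p in((338,37),(780,265),(25,318))])
print('dish rim L,R',S(451,380,46),S(694,390,46),'top',S(573,309,46)); 
print('dishside', ray('side0.png',267,240,46),ray('side0.png',331,243,46))
print('binrim',[S(*p,46) for p in((370,180),(523,258),(322,388),(175,290))])
print('pins',S(481,155,83),S(698,243,83),'side',ray('side0.png',345.5,247,83),ray('side0.png',381.5,206,83))
print('mallet',S(280,82,68),S(348,12,48),ray('side0.png',413.5,168,68),ray('side0.png',476,181,48))
print('board',[S(*p,4) for p in((115,132),(252,232),(503,124))])
print('mug',S(94,190,90),'box',[S(*p,45) for p in((153,366),(293,432),(225,490),(85,430))],'oil',ray('scene0.png',363,260,130))
E
```

```text
cyl A [592.2 263.1  40. ]
cyl B [529.1 258.9  40. ]
cyl C [522.7 359.2  40. ]
cyl D [388.4 355.7  40. ]
P1 [[609.5, 351.3], [569.8, 351.1], [575.5, 372.6], [607.0, 378.8]] [590.45 363.45] [np.float64(-180.0), np.float64(75.0), np.float64(11.0), np.float64(-85.0)]
P2 [[472.1, 243.3], [444.5, 232.9], [438.0, 263.2], [466.9, 271.2]] [455.375 252.65 ] [np.float64(-159.0), np.float64(102.0), np.float64(15.0), np.float64(-79.0)]
P3 [[408.5, 234.5], [374.4, 242.0], [383.5, 266.5], [411.6, 266.3]] [394.5   252.325] [np.float64(168.0), np.float64(70.0), np.float64(-0.0), np.float64(-96.0)]
shackle tips P1 P2 P3 [629.7 370.8  14. ] [488.7 265.5  14. ] [429.2 251.9  14. ]
mat [array([637.5, 206.1,   4. ]), array([351.3, 189.2,   4. ]), array([626.4, 433.8,   4. ])]
dish rim L,R [665.4  36.4  46. ] [565.4 151.7  46. ] top [557.2  42.1  46. ]
dishside [667.1 143.1  46. ] [540.8  63.   46. ]
binrim [array([ 547.1, -170.5,   46. ]), array([538.7, -21.5,  46. ]), array([727.6, -15.7,  46. ]), array([ 730.7, -163.9,   46. ])]
pins [506.  -94.9  83. ] [482.   84.4  83. ] side [482.5  88.3  83. ] [498.2 -83.4  83. ]
mallet [ 524.4 -299.6   68. ] [ 383.7 -379.5   48. ] [ 529.9 -303.5   68. ] [ 374.5 -373.5   48. ]
board [array([ 604.7, -422.6,    4. ]), array([ 615.9, -229.7,    4. ]), array([ 370.9, -203.5,    4. ])]
mug [ 732.4 -245.1   90. ] box [array([ 788.4, -109.9,   45. ]), array([766.1,   1.9,  45. ]), array([826.4,  12.3,  45. ]), array([853.7, -89.6,  45. ])] oil [728.5 248.5 130. ]
```

```bash
python3 -m pendant '[6.5,13.8,0,-0.17,60, 6.5,13.8,0,-0.17,60, 6.5,13.8,0,-0.17,60, 6.5,13.8,0,-0.17,60, 6.5,13.8,0,-0.17,60, 6.5,13.8,0,-0.17,60, 6.5,13.8,0,-0.17,60, 6.5,13.8,0,-0.17,60]'
python3 -m pendant '[6.5,13.8,0,-0.17,60, 6.5,13.8,0,-0.17,60, 6.5,13.8,0,-0.17,60, 6.5,13.8,0,-0.17,60, 6.5,13.8,0,-0.17,60, 6.5,13.8,0,-0.17,60, 6.5,13.8,0,-0.17,60, 6.5,13.8,0,-0.17,60]'
```

```text
clock: 1.15
tcp_pos: [398.1, -147.8, 231.2]
eef_rot: [-3.129, -0.279, -0.001]
contact_force: [0.4, -0.8, -0.5]
width: 0.699
finger_force: 0.0
clock: 2.15
tcp_pos: [592.4, 266.2, 230.2]
eef_rot: [-3.141, -0.01, 0.002]
contact_force: [0.3, -0.8, 0.2]
width: 0.702
finger_force: 0.0
```

```bash
python3 - <<'E'
from h import *
cap('wrist','w1.png')
for n,p in dict(A=(592.2,263.1,40),B=(529,259,40),C=(523,359,40),P1=(590,363,22),P2=(455,252,22),P3=(394,252,22)).items(): print(n,proj('w1.png',p))
E
```

```text
A [319.3 173.8]
B [322.7 231.6]
C [229.6 236.3]
P1 [225.7 171.6]
P2 [327.6 283.9]
P3 [326.9 327.5]
```

View pics/w1.png

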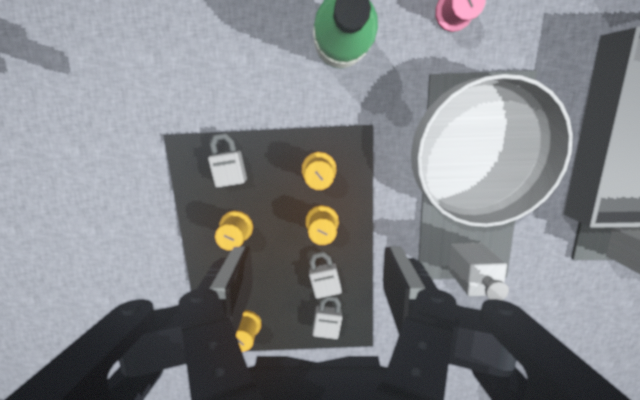

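```bash
python3 - <<'E'
from h import *
R=lambda *a:ray('w1.png',*a)
for p in ((320,175),(322,231),(230,238),(246,343)): print('cyl',R(*p,40))
for p in ((228,171),(324,280),(327,323)): print('pad',R(*p,22))
for p in ((222,141),(321,258),(329,303)): print('shackle',R(*p,14))
print('dish',R(417,153,46),R(573,140,46),R(500,73,46),R(494,226,46),'pin',R(497,291,83))
E
```

```text
cyl [590.9 262.4  40. ]
cyl [529.7 259.7  40. ]
cyl [521.  358.7  40. ]
cyl [385.5 348.9  40. ]
pad [590.7 360.5  22. ]
pad [460.1 256.4  22. ]
pad [400.5 251.9  22. ]
shackle [621.5 366.8  14. ]
shackle [484.7 260.1  14. ]
shackle [423.5 249.6  14. ]
dish [614.9 167.6  46. ] [628.5  17.6  46. ] [688.9  98.3  46. ] [538.9  80.1  46. ] pin [484.8  87.4  83. ]
```

```bash
python3 -m pendant '[0,-0.1,-4,0,60, 0,-0.1,-6.5,0,60, 0,-0.1,-7.2,0,60, 0,-0.1,-7.2,0,60, 0,-0.1,-7.2,0,0, 0,-0.1,-7.2,0,0, 0,-0.1,-7.2,0,0, 0,-0.1,-7.2,0,0]'
```

```text
clock: 3.2
tcp_pos: [593.4, 260.5, 17.1]
eef_rot: [-3.141, -0.006, -0.004]
contact_force: [-0.4, 0.2, -1.6]
width: 0.33
finger_force: 59.1
```

```bash
python3 -m pendant '[0,0,2,0,0, 0,0,3.3,0,0, 0.6,-1.8,3.3,0,0, 1.2,-3.6,3.3,0,0, 1.5,-4.9,3.3,0,0, 1.5,-4.9,3.3,0,0, 1.5,-4.9,2,0,0, 1.5,-4.9,0.5,0,0]'
python3 -m pendant '[0,0,0,0,0, 0,0,0,0,44, 0,0,0,0,44, 0,0,1,0,44, 0,0,3,0,44, 0,0,3,0,44]'
python3 - <<'E'
from h import *
print(manip.observe()['tcp_pos']); c=cap('side','s1.png')
hsv=cv2.cvtColor(c['color'],cv2.COLOR_BGR2HSV)
E
```

```text
clock: 4.2
tcp_pos: [638.7, 114.1, 31.5]
eef_rot: [-3.141, -0.006, -0.006]
contact_force: [0.1, 0.8, -1.6]
width: 0.327
finger_force: 59.6
clock: 4.95
tcp_pos: [642.8, 113.8, 130.1]
eef_rot: [-3.14, -0.006, -0.024]
contact_force: [0.4, -0.2, 0.9]
width: 0.514
finger_force: 0.0
[642.83137993 113.79325772 130.1298433 ]
```

```bash
cat >> h.py <<'E'
PARTS=dict(B=(529.5,259.5,22),C=(522,359,22),D=(387,354,22),P1=(590.5,361,13),P2=(458,255,13),P3=(398,252,13))
def check(tag):
    for n in('side','scene'):
        f=f'{n}_{tag}.png'; a=cap(n,f)['color']; b=cv2.imread(f'pics/{n}0.png')
        g=lambda i:cv2.GaussianBlur(i,(3,3),0).astype(float)
        d=np.abs(g(a)-g(b)).max(2)
        print(n,{k:int((d[int(v)-10:int(v)+11,int(u)-10:int(u)+11]>40).sum()) for k,(u,v) in ((k,proj(f,p)) for k,p in PARTS.items())})
    o=manip.observe(); print(o['tcp_pos'].round(1),o['eef_rot'].round(3),o['clock'])
E
python3 -c "
from h import *
check('1')"
```

```text
side {'B': 103, 'C': 57, 'D': 240, 'P1': 0, 'P2': 100, 'P3': 205}
scene {'B': 65, 'C': 0, 'D': 130, 'P1': 0, 'P2': 55, 'P3': 94}
[637.9 113.2 121.6] [-3.141e+00 -6.000e-03 -3.000e-03] 5.1
```

```bash
cat >> h.py <<'E'
MAT=[(637,206,4),(351,189,4),(340,419,4),(626,434,4)]
def det(n,tag):
    f=f'{n}_{tag}.png'; a=cap(n,f)['color']; hsv=cv2.cvtColor(a,cv2.COLOR_BGR2HSV)
    m=np.zeros(a.shape[:2],np.uint8); cv2.fillConvexPoly(m,np.array([proj(f,p) for p in MAT]).astype(np.int32),255); m=cv2.dilate(m,np.ones((5,5)))
    inn=cv2.erode(m,np.ones((9,9)))
    y=cv2.inRange(hsv,(10,110,60),(30,255,255))&m; g=cv2.inRange(hsv,(0,0,75),(180,75,255))&inn
    for t,mm,z in(('brass',y,22),('steel',g,14)):
        k,l,s,c=cv2.connectedComponentsWithStats(mm)
        print(n,t,[(ray(f,*c[i],z)[:2].tolist(),int(s[i,4])) for i in range(1,k) if s[i,4]>25])
E
python3 -c "
from h import *
det('side','2');det('scene','2');det('wrist','2')"
```

```text
side brass [([527.8, 260.9], 369), ([520.6, 361.2], 437), ([386.7, 357.5], 500)]
side steel [([457.5, 254.9], 358), ([593.0, 363.1], 344), ([398.3, 250.8], 387)]
scene brass [([391.1, 358.2], 261), ([529.9, 261.1], 283), ([522.2, 361.1], 333)]
scene steel [([428.3, 253.5], 450), ([593.5, 363.8], 336)]
wrist brass [([549.6, 258.2], 384), ([524.3, 355.3], 2603)]
wrist steel [([594.6, 354.4], 1870), ([484.5, 268.0], 100), ([448.3, 241.6], 375)]
```

```bash
python3 -m pendant '[-1.2,1.6,0,0,60, -2.4,3.3,0,0,60, -3.6,4.9,0,0,60, -3.6,4.9,0,0,60, -3.6,4.9,-1.5,0,60, -3.6,4.9,-3.2,0,60, -3.6,4.9,-3.5,0,60, -3.6,4.9,-3.5,0,60]'
python3 -m pendant '[0,0,0,0,0, 0,0,0,0,0, 0,0,0,0,0, 0,0,0,0,0, 0,0,2,0,0, 0,0,3.5,0,0]'
```

```text
clock: 6.25
tcp_pos: [529.2, 259.4, 15.1]
eef_rot: [3.141, 0.005, -0.002]
contact_force: [-0.1, 0.3, 0.7]
width: 0.702
finger_force: 0.0
clock: 7.0
tcp_pos: [529.9, 260.4, 123.3]
eef_rot: [-3.141, -0.006, -0.003]
contact_force: [0.9, -1.3, -1.5]
width: 0.33
finger_force: 59.3
```

```bash
python3 -m pendant '[0.6,-1.6,0,0,0, 1.3,-3.2,0,0,0, 2,-4.8,0,0,0, 2,-4.8,0,0,0, 2,-4.8,-1.5,0,0, 2,-4.8,-3,0,0, 2,-4.8,-3,0,0, 2,-4.8,-3,0,0]'
python3 -m pendant '[0,0,0,0,44, 0,0,0,0,44, 0,0,1,0,44, 0,0,3,0,44, 0,0,3,0,44]'
python3 -c "
from h import *
det('side','3');print(manip.observe()['tcp_pos'])"
```

```text
clock: 8.0
tcp_pos: [590.1, 116.8, 32.2]
eef_rot: [-3.141, -0.007, -0.003]
contact_force: [1.3, 1.4, -1.1]
width: 0.333
finger_force: 61.5
clock: 8.62
tcp_pos: [593.9, 116.7, 128.0]
eef_rot: [-3.14, -0.006, -0.019]
contact_force: [1.4, 0.3, 0.6]
width: 0.517
finger_force: 0.0
side brass [([520.7, 361.1], 438), ([386.7, 357.6], 502)]
side steel [([457.5, 254.9], 358), ([593.0, 363.1], 344), ([398.2, 250.8], 386)]
[592.09545788 116.47155244 124.80278005]
```

```bash
python3 -m pendant '[-0.6,2,0,0,60, -1.2,4,0,0,60, -1.8,6,0,0,60, -2.3,8.1,0,0,60, -2.3,8.1,0,0,60, -2.3,8.1,-1.7,0,60, -2.3,8.1,-3.5,0,60, -2.3,8.1,-3.5,0,60]'
python3 -m pendant '[0,0,0,0,0, 0,0,0,0,0, 0,0,0,0,0, 0,0,0,0,0, 0,0,2,0,0, 0,0,3.5,0,0]'
```

```text
clock: 9.68
tcp_pos: [515.5, 355.5, 8.9]
eef_rot: [3.135, 0.005, -0.017]
contact_force: [-1.4, -0.8, -0.2]
width: 0.703
finger_force: 0.0
clock: 10.42
tcp_pos: [521.1, 359.5, 123.8]
eef_rot: [-3.14, -0.006, -0.004]
contact_force: [1.3, 0.2, -0.9]
width: 0.331
finger_force: 59.4
```

```bash
python3 -m pendant '[0.8,-1.9,0,0,0, 1.6,-3.8,0,0,0, 2.4,-5.7,0,0,0, 3.2,-7.6,0,0,0, 4,-9.6,0,0,0, 4,-9.8,0,0,0, 4,-9.8,-1,0,0, 4,-9.8,-2,0,0]'
python3 -m pendant '[0,0,-0.8,0,0, 0,0,-1,0,0, 0,0,-1,0,44, 0,0,-1,0,44, 0,0,0,0,44, 0,0,2,0,44, 0,0,2,0,44]'
python3 -c "
from h import *
det('side','4');print(manip.observe()['tcp_pos'])"
```

```text
clock: 11.42
tcp_pos: [641.1, 65.6, 61.4]
eef_rot: [-3.141, -0.006, -0.004]
contact_force: [0.3, 1.4, -1.2]
width: 0.328
finger_force: 59.5
clock: 12.3
tcp_pos: [645.6, 65.3, 129.4]
eef_rot: [-3.141, -0.006, -0.022]
contact_force: [0.7, 0.7, 0.2]
width: 0.514
finger_force: 0.0
side brass [([386.8, 357.5], 498)]
side steel [([457.6, 255.0], 359), ([593.0, 363.1], 344), ([398.2, 250.8], 386)]
[643.73522538  65.19678284 125.95163354]
```

```bash
python3 -m pendant '[-1.4,1.6,0,0,60, -2.8,3.2,0,0,60, -4.2,4.8,0,0,60, -5.6,6.4,0,0,60, -7,8,0,0,60, -8.4,9.6,0,0,60, -8.5,9.7,0,0,60, -8.5,9.7,-1,0,60]'
python3 -m pendant '[0,0,-1.5,0,60, 0,0,-2.5,0,60, 0,0,-2.5,0,60, 0,0,-2.5,0,0, 0,0,-2.5,0,0, 0,0,-2.5,0,0, 0,0,-2.5,0,0]'
python3 -m pendant '[0,0,1.8,0,0, 0,0,3.5,0,0, 0,0,3.5,0,0]'
```

```text
clock: 13.35
tcp_pos: [386.4, 358.2, 92.4]
eef_rot: [-3.138, -0.01, -0.007]
contact_force: [0.3, 0.2, -0.1]
width: 0.702
finger_force: 0.0
clock: 14.22
tcp_pos: [386.9, 357.1, 17.5]
eef_rot: [-3.139, -0.006, -0.005]
contact_force: [0.0, -0.4, 7.5]
width: 0.325
finger_force: 59.3
clock: 14.6
tcp_pos: [388.5, 358.7, 126.6]
eef_rot: [-3.135, -0.006, -0.014]
contact_force: [0.3, 0.2, -1.0]
width: 0.331
finger_force: 59.4
```

```bash
python3 -m pendant '[1.1,-1.6,0,0,0, 2.3,-3.2,0,0,0, 3.4,-4.9,0,0,0, 4.6,-6.5,0,0,0, 5.7,-8.1,0,0,0, 6.8,-9.7,0,0,0, 6.8,-9.7,0,0,0, 6.8,-9.7,-1,0,0]'
python3 -m pendant '[0,0,-1.2,0,0, 0,0,-2,0,0, 0,0,-2,0,0, 0,0,-2,0,44, 0,0,-2,0,44, 0,0,-1,0,44, 0,0,1,0,44, 0,0,1,0,44]'
python3 -c "
from h import *
det('side','5');print(manip.observe()['tcp_pos'])"
```

```text
clock: 15.6
tcp_pos: [591.3, 64.7, 92.1]
eef_rot: [-3.141, -0.004, -0.007]
contact_force: [-0.5, -0.5, -0.5]
width: 0.327
finger_force: 59.6
clock: 16.6
tcp_pos: [594.3, 65.3, 128.5]
eef_rot: [-3.141, -0.006, -0.021]
contact_force: [0.3, 1.0, -0.5]
width: 0.512
finger_force: 0.0
side brass []
side steel [([457.5, 254.9], 358), ([593.0, 363.1], 344), ([398.1, 250.8], 385)]
[592.48014443  65.27185823 125.32829827]
```

```bash
python3 -m pendant '[0,1.8,0,0.05,60, 0,3.6,0,0.1,60, 0,5.4,0,0.15,60, 0,7.2,0,0.2,60, 0,9,0,0.2,60, 0,9.9,0,0.2,60, 0,9.9,0,0.2,60, 0,9.9,-1,0.2,60]'
python3 -m pendant '[0,0,-1.5,0,60, 0,0,-2.4,0,60, 0,0,-2.8,0,60, 0,0,-2.8,0,60, 0,0,-2.8,0,0, 0,0,-2.8,0,0, 0,0,-2.8,0,0, 0,0,-2.8,0,0]'
python3 -m pendant '[0,0,1.8,0,0, 0,0,3.7,0,0, 0,0,3.7,0,0]'
```

```text
clock: 17.65
tcp_pos: [591.2, 362.7, 92.7]
eef_rot: [-3.124, -0.32, -0.008]
contact_force: [-0.2, -0.1, 0.0]
width: 0.701
finger_force: 0.0
clock: 18.65
tcp_pos: [590.8, 362.9, 8.8]
eef_rot: [-3.124, -0.32, -0.006]
contact_force: [-0.2, -0.7, 6.6]
width: 0.357
finger_force: 60.3
clock: 19.02
tcp_pos: [593.4, 364.4, 125.8]
eef_rot: [-3.12, -0.319, -0.019]
contact_force: [0.6, -0.1, -0.6]
width: 0.359
finger_force: 59.8
```

```bash
python3 -m pendant '[0,-1.9,0,-0.05,0, 0,-3.8,0,-0.1,0, 0,-5.7,0,-0.15,0, 0,-7.6,0,-0.2,0, 0.6,-9.5,0,-0.2,0, 1.4,-11.3,0,-0.2,0, 2.2,-13,0,-0.2,0, 3.1,-14.6,0,-0.2,0]'
python3 -m pendant '[0,0,0,0,0, 0,0,-1.5,0,0, 0,0,-2.7,0,0, 0,0,-3.2,0,0, 0,0,-3.2,0,46, 0,0,-3.2,0,46, 0,0,-1.5,0,46, 0,0,0,0,46]'
python3 -c "
from h import *
det('side','6');print(manip.observe()['tcp_pos'])"
```

```text
clock: 20.02
tcp_pos: [682.3, -77.7, 116.5]
eef_rot: [-3.141, -0.005, 0.001]
contact_force: [0.2, 0.2, -0.4]
width: 0.355
finger_force: 59.9
clock: 21.02
tcp_pos: [683.3, -75.9, 121.0]
eef_rot: [3.141, 0.006, 0.005]
contact_force: [0.7, -1.3, 0.4]
width: 0.54
finger_force: 0.0
side brass []
side steel [([457.6, 254.9], 357), ([398.2, 250.8], 386)]
[687.22965713 -76.66524829 129.78298337]
```

```bash
python3 -m pendant '[-1.1,1.6,0,0.05,60, -2.2,3.2,0,0.1,60, -3.3,4.9,0,0.15,60, -4.4,6.5,0,0.2,60, -5.5,8.1,0,0.2,60, -6.6,9.7,0,0.2,60, -7.5,11,0,0.2,60, -7.5,11,0,0.2,60]'
python3 -m pendant '[0,0,-1.5,0,60, 0,0,-2.8,0,60, 0,0,-3.6,0,60, 0,0,-3.7,0,60, 0,0,-3.7,0,0, 0,0,-3.7,0,0, 0,0,-3.7,0,0, 0,0,-3.7,0,0]'
python3 -m pendant '[0,0,1.8,0,0, 0,0,3.7,0,0, 0,0,3.7,0,0]'
```

```text
clock: 22.08
tcp_pos: [456.6, 257.2, 119.5]
eef_rot: [-3.123, -0.326, -0.005]
contact_force: [0.2, -0.4, 0.5]
width: 0.7
finger_force: 0.0
clock: 23.08
tcp_pos: [459.3, 254.7, 8.6]
eef_rot: [-3.124, -0.32, -0.006]
contact_force: [-0.1, -1.5, 7.4]
width: 0.358
finger_force: 60.2
clock: 23.45
tcp_pos: [461.5, 256.0, 124.4]
eef_rot: [-3.122, -0.319, -0.018]
contact_force: [0.3, 0.4, -1.5]
width: 0.353
finger_force: 59.9
```

```bash
python3 -m pendant '[0.6,-1.8,0,-0.05,0, 1.2,-3.6,0,-0.1,0, 1.8,-5.4,0,-0.15,0, 2.4,-7.2,0,-0.2,0, 3,-9,0,-0.2,0, 3.6,-10.7,0,-0.2,0, 3.9,-11.6,0,-0.2,0, 3.9,-11.6,0,-0.2,0]'
python3 -m pendant '[0,0,0,0,0, 0,0,-1.5,0,0, 0,0,-2.7,0,0, 0,0,-3.2,0,0, 0,0,-3.2,0,46, 0,0,-3.2,0,46, 0,0,-1.5,0,46, 0,0,0,0,46]'
python3 -c "
from h import *
det('side','7');print(manip.observe()['tcp_pos'])"
```

```text
clock: 24.45
tcp_pos: [574.3, -96.0, 116.8]
eef_rot: [3.141, 0.001, -0.0]
contact_force: [0.5, 0.3, -1.2]
width: 0.357
finger_force: 59.9
clock: 25.45
tcp_pos: [575.2, -94.0, 120.6]
eef_rot: [3.141, 0.006, 0.004]
contact_force: [0.9, -0.1, -0.7]
width: 0.539
finger_force: 0.0
side brass []
side steel [([398.2, 250.9], 386)]
[579.11260143 -95.00063497 128.45644358]
```

```bash
python3 -m pendant '[-0.9,1.8,0,-0.08,60, -1.8,3.6,0,-0.08,60, -2.7,5.4,0,-0.08,60, -3.6,7.2,0,-0.08,60, -4.5,9,0,-0.08,60, -5.4,10.6,0,-0.08,60, -5.9,11.5,0,-0.08,60, -5.9,11.5,0,-0.08,60]'
python3 -m pendant '[0,0,-1.5,0,60, 0,0,-2.8,0,60, 0,0,-3.6,0,60, 0,0,-3.7,0,60, 0,0,-3.7,0,0, 0,0,-3.7,0,0, 0,0,-3.7,0,0, 0,0,-3.7,0,0]'
python3 -m pendant '[0,0,1.8,0,0, 0,0,3.7,0,0, 0,0,3.7,0,0]'
```

```text
clock: 26.5
tcp_pos: [397.3, 253.3, 119.2]
eef_rot: [-3.138, 0.114, -0.005]
contact_force: [-0.4, -0.2, -0.5]
width: 0.701
finger_force: 0.0
clock: 27.5
tcp_pos: [399.1, 251.7, 8.4]
eef_rot: [-3.138, 0.119, -0.005]
contact_force: [-0.8, -1.5, 7.0]
width: 0.358
finger_force: 59.6
clock: 27.88
tcp_pos: [401.3, 253.1, 124.0]
eef_rot: [-3.134, 0.119, -0.016]
contact_force: [0.8, 0.1, -1.3]
width: 0.36
finger_force: 59.5
```

```bash
python3 -m pendant '[1.1,-1.7,0,0.08,0, 2.3,-3.4,0,0.08,0, 3.4,-5.1,0,0.08,0, 4.6,-6.8,0,0.08,0, 5.7,-8.5,0,0.08,0, 6.8,-10.2,0,0.08,0, 7.9,-11.9,0,0.08,0, 7.9,-11.9,0,0.08,0]'
python3 -m pendant '[0,0,0,0,0, 0,0,-1.5,0,0, 0,0,-2.7,0,0, 0,0,-3.2,0,0, 0,0,-3.2,0,46, 0,0,-3.2,0,46, 0,0,-1.5,0,46, 0,0,0,0,46]'
python3 -m pendant '[-3,0,4,0,85, -3,0,4,0,85, -4.5,0,4,0,85, -4.5,0,4,0,85, -4.5,0,4,0,85, -4.5,0,4,0,85]'
python3 -c "
from h import *
det('side','8');cap('scene','scene_8.png');cap('wrist','wrist_8.png');print(manip.observe()['tcp_pos'])"
```

```text
clock: 28.88
tcp_pos: [634.9, -110.0, 115.7]
eef_rot: [3.141, -0.001, -0.002]
contact_force: [-0.3, 0.8, -1.5]
width: 0.36
finger_force: 59.5
clock: 29.88
tcp_pos: [635.3, -106.1, 120.9]
eef_rot: [3.141, 0.006, 0.005]
contact_force: [1.2, 0.1, 0.4]
width: 0.54
finger_force: 0.0
clock: 30.62
tcp_pos: [500.1, -105.9, 237.2]
eef_rot: [-3.142, -0.006, -0.0]
contact_force: [-0.5, 0.3, -0.7]
width: 0.995
finger_force: 0.0
side brass []
side steel []
[ 499.66893495 -105.78057678  236.39970983]
```

View pics/wrist_8.png

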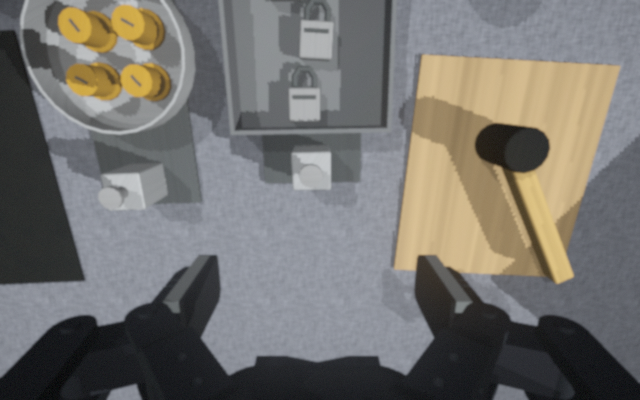

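View pics/scene_8.png

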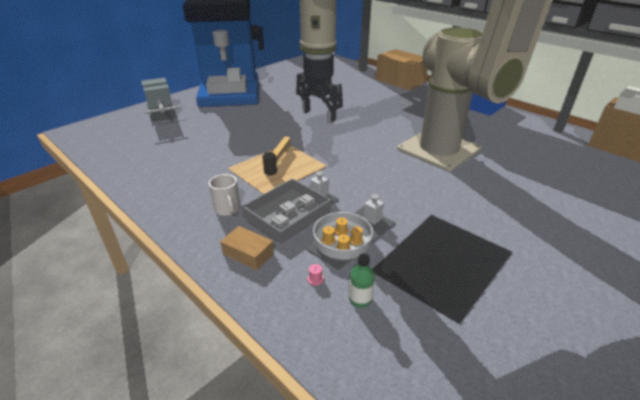

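```bash
python3 - <<'E'
from h import *
R=lambda *a:ray('wrist_8.png',*a)
print('binpin',R(312,172,83),'dishpin',R(112.5,194,83)); print('head',R(527,149,68),'handle near',R(522,178,48),'end',R(559,279,48),R(572,275,48),R(554,281,48))
print('board',[R(*p,4) for p in((422,55),(620,66),(394,269))],'bin',[R(*p,46) for p in((232,133),(389,128))])
print('post',[R(*p,61) for p in((293,150),(331,150),(294,189),(331,188))])
E
```

```text
binpin [ 509.3 -102.    83. ] dishpin [487.9  81.6  83. ]
head [ 528.7 -301.6   68. ] handle near [ 496.4 -314.5   48. ] end [ 381.4 -376.5   48. ] [ 386.4 -389.8   48. ] [ 378.8 -371.4   48. ]
board [array([ 616.5, -215. ,    4. ]), array([ 606.7, -423.2,    4. ]), array([ 369. , -203.3,    4. ])] bin [array([540. , -22.9,  46. ]), array([ 545.5, -176.7,   46. ])]
post [array([525.8, -83.6,  61. ]), array([ 526. , -119.7,   61. ]), array([487.4, -83.9,  61. ]), array([ 488.6, -120.3,   61. ])]
```

```bash
python3 -m pendant '[-0.1,-1.8,0,0.1,70, -0.2,-3.6,0,0.2,70, -0.3,-5.4,0,0.3,70, -0.45,-7.3,0,0.4,70, -0.45,-7.3,-1.5,0.47,70, -0.45,-7.3,-3,0.47,70, -0.45,-7.3,-3.8,0.47,70, -0.45,-7.3,-3.8,0.47,70]'
python3 -c "
from h import *
cap('wrist','w9.png');o=manip.observe();print(o['tcp_pos'],o['eef_rot'])
import math
t=o['tcp_pos']
for p in ((t[0],t[1],36),(528.5,-302,68),(382,-380,48)): print(proj('w9.png',p))"
```

```text
clock: 31.78
tcp_pos: [484.3, -323.6, 119.7]
eef_rot: [-3.049, -0.736, 0.006]
contact_force: [-0.9, 0.9, -0.2]
width: 0.818
finger_force: 0.0
[ 485.34269156 -324.42115224  122.01568592] [-3.05146491e+00 -7.36917523e-01  2.92369724e-03]
[318.3 204.4]
[317.8 140.9]
[321.1 353.2]
```

View pics/w9.png

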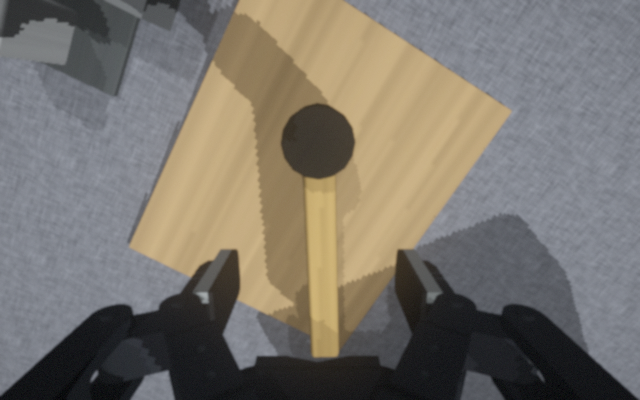

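```bash
python3 -m pendant '[0,0,-1.5,0,60, 0,0,-2.8,0,60, 0,0,-3.4,0,60, 0,0,-3.5,0,60, 0,0,-3.5,0,0, 0,0,-3.5,0,0, 0,0,-3.5,0,0, 0,0,-3.5,0,0]'
python3 -m pendant '[0,0,-3.5,0,0]' >/dev/null --help 2>/dev/null; python3 -c "
from h import *
o=manip.observe();print(o['tcp_pos'],o['eef_rot'],o['width'],o['finger_force'],o['contact_force'],o['clock'])"
```

```text
clock: 32.83
tcp_pos: [486.7, -325.6, 20.2]
eef_rot: [3.052, 0.737, 0.002]
contact_force: [-2.3, 1.0, 6.6]
width: 0.247
finger_force: 58.2
[ 486.66832935 -325.55523398   20.22070592] [3.05208593e+00 7.36940477e-01 2.36379991e-03] 0.24712901118387173 58.21705520153046 [-2.27383394  1.02564951  6.56968092] 32.825
```

```bash
python3 -m pendant '[0,0,1,0,0, 0,0,2.5,0,0, 0,0,3.9,0,0, -0.2,1.5,3.9,0,0, -0.4,3,3.9,0,0, -0.5,4.8,3.9,0,0, -0.7,6.7,3.9,0,0, -0.7,6.7,3.9,0,0]'
python3 - <<'E'
from h import *
c=cap('side','side_9.png'); d=cap('scene','scene_9.png')
print(manip.observe()['tcp_pos'],proj('side_9.png',(508,-101.5,83)),proj('scene_9.png',(508,-101.5,83)))
a=cv2.resize(c['color'][130:250,300:440],None,fx=4,fy=4); b=cv2.resize(d['color'][130:250,250:310+40],None,fx=4,fy=4)
cv2.imwrite('pics/c9.png',np.hstack([a[:480,:400],b[:480,:400]]))
E
```

```text
clock: 33.83
tcp_pos: [463.9, -120.2, 135.1]
eef_rot: [-3.051, -0.743, 0.001]
contact_force: [0.1, 0.2, -4.2]
width: 0.243
finger_force: 60.3
[ 464.69886959 -123.3344802   135.54768027] [382. 201.] [317.7 172.8]
```

View pics/c9.png

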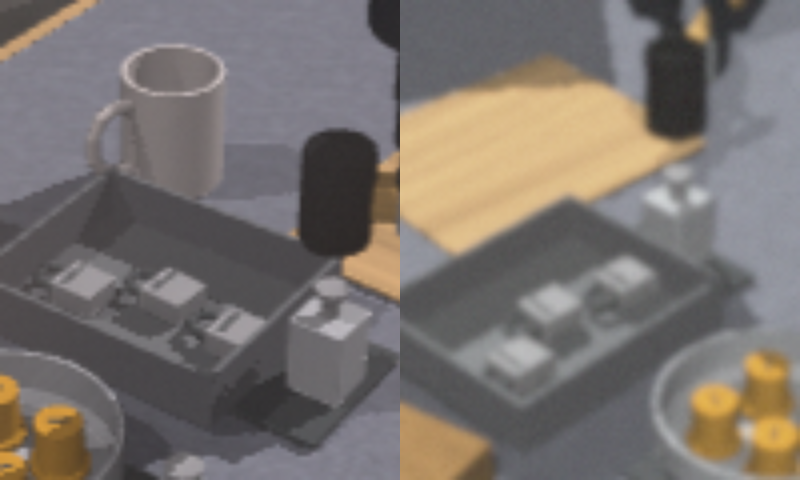

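```bash
python3 -m pendant '[0,0,-0.6,0,0, 0,0,-1.1,0,0, 0,0,-1.3,0,0, 0,0,-1.5,0,0, 0,0,-1.65,0,0, 0,0,-1.8,0,0, 0,0,-1.8,0,0, 0,0,-1.8,0,0]'
```

```text
clock: 34.92
tcp_pos: [465.0, -124.3, 82.4]
eef_rot: [3.053, 0.737, 0.0]
contact_force: [-9.1, -0.8, 10.9]
width: 0.245
finger_force: 62.7
```

```bash
python3 -m pendant '[0,0,-0.1,0,0, 0,0,-0.1,0,0]'; python3 -m pendant '[0,0,-0.1,0,0, 0,0,-0.1,0,0]'; python3 -c "
from h import *
c=cap('side','side_10.png')['color']; d=cap('scene','scene_10.png')['color']
f=lambda i,u,v:cv2.resize(i[v-40:v+40,u-40:u+40],(400,400),interpolation=cv2.INTER_CUBIC)
cv2.imwrite('pics/c10.png',np.hstack([f(c,382,201),f(d,318,173)]))"
```

```text
clock: 35.17
tcp_pos: [464.7, -124.8, 80.7]
eef_rot: [3.052, 0.738, -0.001]
contact_force: [-19.2, -2.2, 25.7]
width: 0.244
finger_force: 65.7
clock: 35.42
tcp_pos: [464.2, -125.3, 78.2]
eef_rot: [3.052, 0.737, -0.003]
contact_force: [-25.3, -3.8, 33.5]
width: 0.246
finger_force: 68.5
```

View pics/c10.png

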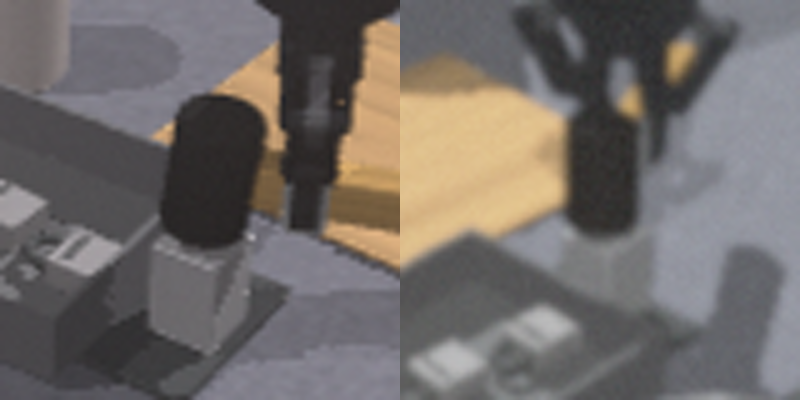

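```bash
python3 -m pendant '[0,0,0.6,0,0, 0,0,1.8,0,0, 0,-1.5,2.2,0,0, 0,-1.8,2.2,0,0, 0,-1.8,2.2,0,0]'; python3 -c "
from h import *
c=cap('side','side_11.png')['color']; d=cap('scene','scene_11.png')['color']
f=lambda i,u,v:cv2.resize(i[v-40:v+40,u-40:u+40],(400,400),interpolation=cv2.INTER_CUBIC)
for z in (83,75,67,61): print(z,proj('side_11.png',(508,-101.5,z)),proj('scene_11.png',(508,-101.5,z)))
cv2.imwrite('pics/c11.png',np.hstack([f(c,382,195),f(d,308,173)]))"
```

```text
clock: 36.15
tcp_pos: [464.5, -177.8, 140.6]
eef_rot: [-3.053, -0.735, 0.0]
contact_force: [-1.1, -0.1, -5.3]
width: 0.251
finger_force: 62.6
83 [382. 201.] [317.7 172.8]
75 [381.8 203.6] [317.8 175.1]
67 [381.6 206.3] [317.8 177.4]
61 [381.5 208.2] [317.8 179.2]
```

View pics/c11.png

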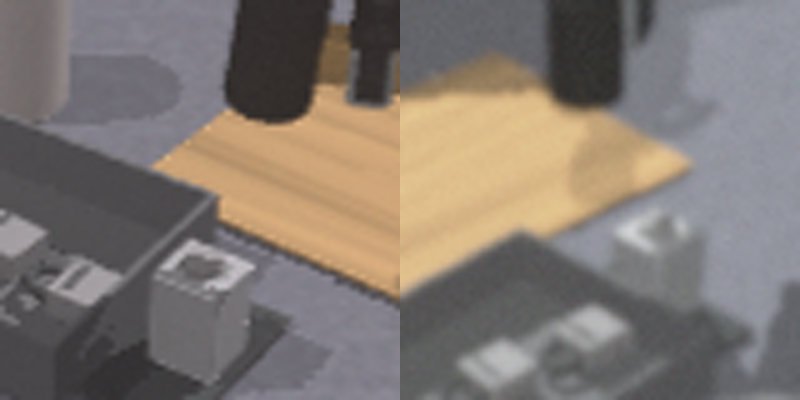

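```bash
python3 -m pendant '[0.2,-1.7,0,0,0, 0.5,-3.4,0,0,0, 0.7,-4.9,0,0,0, 0.7,-4.9,-1.5,0,0, 0.7,-4.9,-3,0,0, 0.7,-4.9,-3.6,0,0, 0.7,-4.9,-3.9,0,0, 0.7,-4.9,-4.1,0,0]'
python3 -m pendant '[0,0,0,0,0, 0,0,0,0,30, 0,0,0,0,50, 0,0,0,0,60, 0,0,0,0,60, 0,0,0,0,60]'; python3 -c "
from h import *
c=cap('side','side_12.png')['color']; d=cap('scene','scene_12.png')['color']
f=lambda i,u,v:cv2.resize(i[v-40:v+40,u-40:u+40],(400,400),interpolation=cv2.INTER_CUBIC)
print(proj('side_12.png',(528.5,-302,36)),proj('scene_12.png',(528.5,-302,36)))
cv2.imwrite('pics/c12.png',np.hstack([f(c,430,175),f(d,270,163)]))"
```

```text
clock: 37.25
tcp_pos: [486.9, -325.3, 19.5]
eef_rot: [3.052, 0.738, 0.002]
contact_force: [-0.1, -0.3, -3.9]
width: 0.249
finger_force: 62.6
clock: 38.0
tcp_pos: [485.8, -324.9, 18.3]
eef_rot: [3.054, 0.737, 0.0]
contact_force: [0.5, 1.0, -0.2]
width: 0.703
finger_force: 0.0
[412.5 178.1] [268.9 164. ]
```

View pics/c12.png

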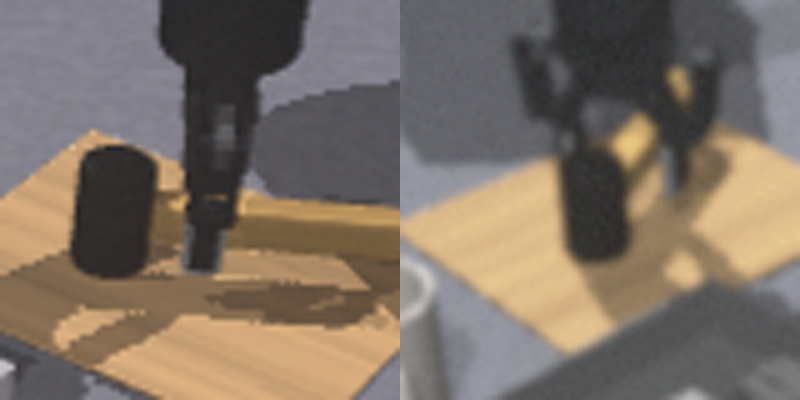

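```bash
python3 -m pendant '[0.18,0.09,0,0,60, 0.18,0.09,0,0,60, 0.18,0.09,0,0,0, 0.18,0.09,0,0,0, 0.18,0.09,0,0,0, 0.18,0.09,0,0,0, 0.18,0.09,2,0,0, 0.18,0.09,3.9,0,0]'
python3 -m pendant '[-0.2,1.8,0,0,0, -0.4,3.6,0,0,0, -0.6,5.4,0,0,0, -0.8,7.2,0,0,0, -1,9,0,0,0, -1.2,10.8,0,0,0, -1.45,12.5,0,0,0, -1.45,12.9,0,0,0]'
python3 -m pendant '[-1.45,12.9,0,0,0, 0,0,0,0,0]' --dry 2>&1 | tail -1 | cut -c1-80
python3 -c "
from h import *
c=cap('side','side_13.png')['color']; d=cap('scene','scene_13.png')['color']
f=lambda i,u,v:cv2.resize(i[v-40:v+40,u-40:u+40],(400,400),interpolation=cv2.INTER_CUBIC)
print(manip.observe()['tcp_pos'],manip.observe()['clock'],proj('side_13.png',(485,85,83)),proj('scene_13.png',(485,85,83)))
cv2.imwrite('pics/c13.png',np.hstack([f(c,345,235),f(d,372,195)]))"
```

```text
clock: 39.1
tcp_pos: [489.8, -321.2, 134.7]
eef_rot: [-3.051, -0.736, 0.004]
contact_force: [1.8, -1.2, -3.6]
width: 0.246
finger_force: 61.0
clock: 40.1
tcp_pos: [446.0, 67.4, 134.3]
eef_rot: [-3.051, -0.742, 0.003]
contact_force: [0.8, -0.7, -5.1]
width: 0.245
finger_force: 61.0
invalid input: not JSON, or not a number
[446.96283001  65.7773494  134.64965488] 40.2 [345.4 245.7] [373.6 195.9]
```

View pics/c13.png

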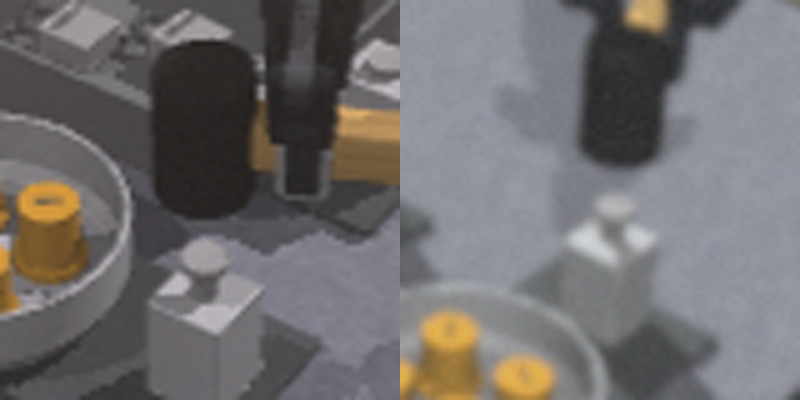

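```bash
python3 -m pendant '[0,0,-0.6,0,0, 0,0,-1.1,0,0, 0,0,-1.3,0,0, 0,0,-1.5,0,0, 0,0,-1.65,0,0, 0,0,-1.8,0,0, 0,0,-1.85,0,0, 0,0,-1.85,0,0]'; python3 -m pendant '[0,0,-0.1,0,0, 0,0,-0.1,0,0]'
```

```text
clock: 41.2
tcp_pos: [448.2, 64.5, 81.1]
eef_rot: [3.053, 0.737, 0.001]
contact_force: [-9.4, -5.2, 13.2]
width: 0.248
finger_force: 63.6
clock: 41.45
tcp_pos: [448.3, 64.0, 79.7]
eef_rot: [3.052, 0.737, 0.0]
contact_force: [-19.2, -8.7, 32.1]
width: 0.246
finger_force: 66.9
```

```bash
python3 -m pendant '[0,0,1,0,0, 0,0,1.95,0,0, 0.2,-1.8,1.95,0,0, 0.4,-3.6,1.95,0,0, 0.6,-5.4,1.95,0,0, 0.8,-7.2,1.95,0,0, 1,-9,1.95,0,0, 1.2,-10.8,1.95,0,0]'
python3 -m pendant '[0.2,-1.7,0,0,0, 0.25,-2.1,0,0,0, 0.25,-2.1,0,0,0, 0.25,-2.1,-1.5,0,0, 0.25,-2.1,-2.9,0,0, 0.25,-2.1,-3.5,0,0, 0.25,-2.1,-3.8,0,0, 0.25,-2.1,-3.9,0,0]'
python3 -m pendant '[0,0,0,0,0, 0,0,0,0,30, 0,0,0,0,50, 0,0,0,0,70, 0,0,0,0,80, 0,0,0,0,80, 0,0,1.5,0,80, 0,0,3.5,0,80]'
python3 -m pendant '[-0.2,0,2,0,80, -0.5,0,4,0,80, -1,0,4.5,0,80, -1,0,4.5,0,80, -1,0,4.5,0,80]'
python3 -c "
from h import *
c=cap('side','side_14.png')['color']; d=cap('scene','scene_14.png')['color']
f=lambda i,u,v,r=30:cv2.resize(i[v-r:v+r,u-r:u+r],(300,300),interpolation=cv2.INTER_CUBIC)
print(manip.observe()['clock'],proj('side_14.png',(528.5,-302,36)),proj('side_14.png',(485,85,67)))
cv2.imwrite('pics/c14.png',np.vstack([np.hstack([f(c,430,175),f(c,346,255)]),np.hstack([f(d,270,163),f(d,374,205)])]))"
```

```text
clock: 42.45
tcp_pos: [483.9, -260.7, 134.6]
eef_rot: [-3.054, -0.737, -0.001]
contact_force: [0.8, 0.1, -4.5]
width: 0.247
finger_force: 61.7
clock: 43.45
tcp_pos: [492.0, -322.3, 19.2]
eef_rot: [3.053, 0.738, 0.002]
contact_force: [0.6, -1.0, -4.1]
width: 0.251
finger_force: 61.7
clock: 44.45
tcp_pos: [489.6, -321.0, 122.2]
eef_rot: [-3.05, -0.736, 0.005]
contact_force: [0.9, -1.1, -0.6]
width: 0.934
finger_force: 0.0
clock: 45.08
tcp_pos: [460.9, -321.7, 256.6]
eef_rot: [-3.052, -0.737, 0.002]
contact_force: [0.7, 0.4, 0.4]
width: 0.938
finger_force: 0.0
45.175 [412.5 178.1] [345.3 251.2]
```

View pics/c14.png

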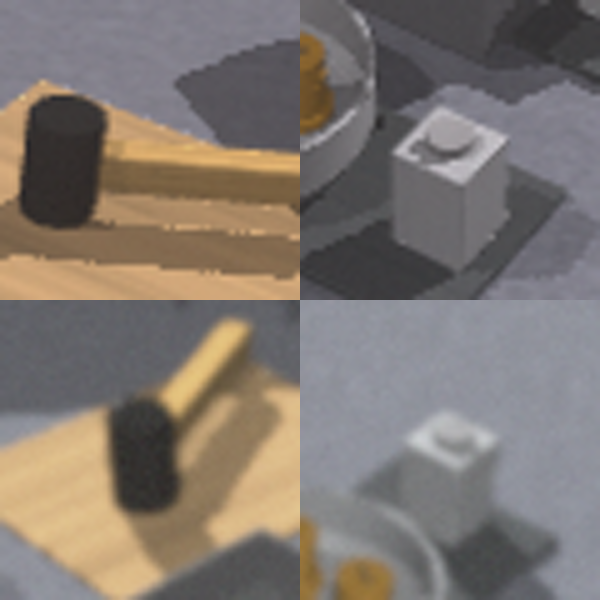

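```bash
python3 -m pendant '[0,0,0,0,80, 0,0,0,0,80, 0,0,0,0,80, 0,0,0,0,80]' | tail -1; python3 -c "
from workcell import manip
print(manip.hand_in())"
```

```text
finger_force: 0.0
the job is handed in; nothing more can be done
None
```

I handed the job in at about 46 s of the 210 s: all four brass cylinders are in the dish, all three padlocks are in the bin, both pins are pressed home with the mallet, and the mallet is standing upright on the plywood board. The hand-in returned no verdict, so this comes from my own camera and force checks.

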